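# Sort three keyed switch handles onto their spindles

### The arm

A 6-joint arm with a two-finger parallel gripper is mounted at the origin on the work surface. World frame = base frame: x ahead of the robot, y to its left, z up, the work surface at z = 0. Lengths are in m, angles in rad, forces in N, time in s.
With the tool pointing down it reaches from about 0.325 to 0.9 m from the base axis. Payload 6.1 kg.
Tool frame: the origin (TCP) lies on the centre line of the jaws, within the pads' length; the fingertips stand ctrl.tcp_to_tips ahead of it and the grasp point (between the pads) lies 3 mm ahead of it (ctrl.tcp_to_tips is the distance from the TCP to the fingertips, in m); z points along the fingers, x is the direction in which the jaws open and shut, and the axes are right-handed (so a half turn about z gives the same grasp; the last joint's range is limited). The gripper opens to 85 mm and grips with 20 to 120 N. Pads are 22 mm wide; open, the fingers measure 114 mm over their backs; the gripper's body (76 mm by 85 mm) begins 54 mm behind the grasp point. The pads swing forward as they close: fully open they stand 13 mm farther back than shut.
Start: joints at [-1.422, 0.22, 1.526, -0, 1.395, -0.126], TCP at [0.17, -0.602, 0.253] pointing down, gripper open.
Joint ranges: [-2.98, 2.98], [-0.91, 2.08], [0.09, 2.57], [-1.24, 4.39], [0.2, 2.65], [-2.68, 2.68]. Speed limits (rad/s): [2.57, 2.57, 3.01, 3.14, 3.14, 3.14].

### API

Orientations are given as a unit quaternion [x, y, z, w].
In Python, from rig import read_state, vision, job, ctrl gives the robot as it stands.
- The arm moves only by the tool arm_command, never from a script. Its argument "deltas" is a list of rows, each a list of 4 numbers: the shift along the tool's x, y, z in m, then the turn about the tool's z in degrees. In form: [[dx, dy, dz, roll], ...]. A call has 1 to 8 rows; each row is the pose to reach, as a shift and turn from the pose commanded when the call began, along the tool's axes at that moment; what a row does not reach only later rows make up. A row lasts 1/8 s, in which the tool goes at most 62.5 mm and 10.7 degrees, less where a joint would pass 70% of its speed; a pose out of reach is approached as far as the arm can. A call with a gripper value outside its range is refused whole. "grip" is the closure in counts, from 0 (fully open) to 255 (shut), set as the call begins (left out, the last holds). The fingers move at their own pace and stop on an object; "newtons" is the grip in N (left out, the last holds). Time passes only in rows, so rows that repeat a pose let the fingers close. It gives the time, the measured TCP pose, the force and the opening at its end, in the units of the state.
- read_state(): the state, without advancing time (a new reading comes with each control period).
- vision.capture(name): name is "side" or "top" or "wrist"; returns a dict with "color" (480x640x3 uint8, red, green, blue), "vfov" (degrees; the focal length in pixels is half the picture's height over the tangent of half this angle, whatever the lens; pixels are square), "cx", "cy" (the principal point, pixels), "cam_to_world" (4x4, takes a point from camera to world coordinates). Camera axes: x right, y down, z forward; pixel columns grow to the right and rows downward; lengths in m; the calibration is good to about 2 mm. A picture is of the moment at which its call begins. There is no depth.
- job.job_done(): hands the job in, once; it reports no verdict.
Trained networks look in a picture, given as the dict that the camera call returned (one of the last four; its "shot" number tells which), for a name from the list of things; names that differ only in an ending like _2 or _b are one class to them, and where a whole thing is asked for, a point or a joint stands for the part that bears it (a point fixed in the world has none). Each returns a list of dicts, best first, with "conf" (0 to 1); they miss things now and then, are a little off and sometimes report something else, mostly with a low value. They report only what shows in the picture. A call takes as long as a camera call. They do not tell look-alikes from the thing itself.
- vision.find_in(picture, thing): "bbox" ([left, top, right, bottom] in pixels, round what is visible of it).
- vision.cut_out(picture, thing): "pixels" (480x640 bool, what is visible of it) and "bbox" ([left, top, right, bottom] in pixels, round what is visible of it).
The state is a dict: "time_s": time; "q": joint angles; "qd": joint speeds; "tau": joint torques, N m; "tcp_pos": TCP position; "ee_rot": TCP orientation; "ft_force": force on the tool from outside, world axes, zero at the start; "ft_torque": the same for the moment, N m; "width": opening from 0.0 (shut) to 1.0 (fully open).
Only numpy, scipy, OpenCV 4.12 (cv2) and the standard library are available. Lean on these libraries where they do the work, as an engineer would, in place of code of your own. Each camera call takes 0.05 s, during which the arm holds its last target.

### The job

Refit the three look-alike handles to the switch box: their hidden keyways differ, so try each one on the spindles to find where it belongs. In the end every spindle carries the handle whose keyway fits with its nose pointing at the black mark on the lid, pushed fully home onto the lid and let go. Leave the carton, the jar and the screwdriver where they are.

Things in the scene. Friction and masses are not known exactly. Their poses are not given: they have to be found in the camera images.
- switch_box: grey switch box lying on its back, fixed to the bench; 140 mm (its x) by 300 mm (its y), lid 38 mm above the bench. Origin: on the bench under the middle spindle; box from x = -45 to 95 mm. Its x axis points from each spindle to that spindle's black mark on the lid; three spindles in a row along its y, 90 mm apart, their keys at three angles 120 degrees apart, dealt anew each time
- spindle_right (a point): foot of the right spindle (at y = -90 mm of the box), on its axis, on the lid; axes as the box. Fixed steel spindle, does not turn: 24 mm across, 34 mm tall above the lid, top 6 mm tapered to 16 mm. Key 8 mm wide, out to 18 mm from the axis, 20 mm tall. Nose along the box's x, the matching handle goes down onto the lid; the others stop on the key, 20 mm higher
- spindle_middle (a point): foot of the middle spindle (at the box's y = 0), on its axis, on the lid; axes as the box. Fixed steel spindle, does not turn: 24 mm across, 34 mm tall above the lid, top 6 mm tapered to 16 mm. Key 8 mm wide, out to 18 mm from the axis, 20 mm tall. Nose along the box's x, the matching handle goes down onto the lid; the others stop on the key, 20 mm higher
- spindle_left (a point): foot of the left spindle (at y = +90 mm of the box), on its axis, on the lid; axes as the box. Fixed steel spindle, does not turn: 24 mm across, 34 mm tall above the lid, top 6 mm tapered to 16 mm. Key 8 mm wide, out to 18 mm from the axis, 20 mm tall. Nose along the box's x, the matching handle goes down onto the lid; the others stop on the key, 20 mm higher
- handle_a: one of three grey plastic handles that look alike, about 240 g, upright on the bench. Hub 58 mm across, 42 mm high; on it a bar grip 20 mm wide, 34 mm high (76 mm over all), running along the handle's x from 34 mm behind the axis to 46 mm ahead, then a nose 9 mm wide to 63 mm. Origin: hub axis, on the underside; x to the nose, z up. Which keyway angle it has is not told
- handle_b: one of three grey plastic handles that look alike, about 240 g, upright on the bench. Hub 58 mm across, 42 mm high; on it a bar grip 20 mm wide, 34 mm high (76 mm over all), running along the handle's x from 34 mm behind the axis to 46 mm ahead, then a nose 9 mm wide to 63 mm. Origin: hub axis, on the underside; x to the nose, z up. Which keyway angle it has is not told
- handle_c: one of three grey plastic handles that look alike, about 240 g, upright on the bench. Hub 58 mm across, 42 mm high; on it a bar grip 20 mm wide, 34 mm high (76 mm over all), running along the handle's x from 34 mm behind the axis to 46 mm ahead, then a nose 9 mm wide to 63 mm. Origin: hub axis, on the underside; x to the nose, z up. Which keyway angle it has is not told
- handle_a_nose (a point): tip of handle a's nose, 63 mm ahead of its axis, 53 mm above its underside. Below in the hub: a blind bore 26.8 mm across, 37 mm deep, with one keyway 12 mm wide, out to 20 mm from the axis, full depth. Its angle from the nose is another one for each handle (120 degrees apart) and cannot be seen from above
- handle_b_nose (a point): tip of handle b's nose, 63 mm ahead of its axis, 53 mm above its underside. Below in the hub: a blind bore 26.8 mm across, 37 mm deep, with one keyway 12 mm wide, out to 20 mm from the axis, full depth. Its angle from the nose is another one for each handle (120 degrees apart) and cannot be seen from above
- handle_c_nose (a point): tip of handle c's nose, 63 mm ahead of its axis, 53 mm above its underside. Below in the hub: a blind bore 26.8 mm across, 37 mm deep, with one keyway 12 mm wide, out to 20 mm from the axis, full depth. Its angle from the nose is another one for each handle (120 degrees apart) and cannot be seen from above
- parts_carton: bystander, must stay put: open cardboard carton, 150 x 110 x 70 mm, origin under its centre
- jar: bystander, must stay put: glass jar with steel cap, 66 mm across, 95 mm tall, origin under its centre
- screwdriver: bystander, must stay put: screwdriver 200 mm long lying on the bench, handle towards its -x
There are look-alikes about, which are no part of the job. Leave any yellow look-alike of the handle_a alone.

How it is judged:
By the outcome, as a careful person would: the job done as asked, in the order asked, and still so for the second after the job is handed in, with the robot touching nothing.
It also fails if it takes over 67 s, if anything falls off the work surface, if the arm or the gripper's body presses on something with over 40 N, if the wrist force passes 120 N, or if a joint passes its speed limit or range.

## Working session

There is one attempt and no reset: what is moved stays moved. The work goes in short steps, Python scripts to look and compute and a tool call to move; the robot and the scene stay as the last step left them, time stands still between calls to the robot, and variables do not carry over. Pictures are saved under pics/ and viewed, and the job is handed in when it is done.

Besides the shell and the picture viewer there is one more tool, called by a JSON object that holds its "api" and its "payload". arm_command: Moves the arm, as the interface text tells. Its arguments: {"type":"object","properties":{"deltas":{"type":"array"},"grip":{"type":"number"},"newtons":{"type":"number"}},"required":["deltas"]}

```bash
mkdir -p pics; ls; cat > h.py <<'E'
import numpy as np, cv2
from rig import read_state, vision, job, ctrl
def save(p,n): cv2.imwrite('pics/'+n+'.png',p['color'][:,:,::-1])
def ray(p,u,v):
    f=240/np.tan(np.radians(p['vfov'])/2); T=np.array(p['cam_to_world'])
    return T[:3,3],T[:3,:3]@np.array([(u-p['cx'])/f,(v-p['cy'])/f,1])
def onz(p,u,v,z):
    o,d=ray(p,u,v); return o+d*(z-o[2])/d[2]
def proj(p,X):
    f=240/np.tan(np.radians(p['vfov'])/2); T=np.array(p['cam_to_world'])
    c=T[:3,:3].T@(np.array(X,float)-T[:3,3]); return np.array([p['cx']+f*c[0]/c[2],p['cy']+f*c[1]/c[2]])
E
python3 - <<'E'
from h import *
s=read_state();print(s,ctrl.tcp_to_tips)
for n in('top','side'):
    p=vision.capture(n);save(p,n+'0');print(n,p['vfov'],p['cam_to_world'])
    for t in('handle_a','switch_box','parts_carton','jar','screwdriver'):
        print(t,[(np.round(r['bbox']),round(r['conf'],2)) for r in vision.find_in(p,t)])
E
```

```text
pics
{'time_s': 0.0, 'q': array([-1.42211360e+00,  2.21292430e-01,  1.52766776e+00,  3.70985082e-05,
        1.39468350e+00, -1.26116093e-01]), 'qd': array([ 0.00062131,  0.00042717,  0.00204537, -0.00129488,  0.00030167,
        0.00095781]), 'tau': array([ 1.00283338e-03, -4.96888590e+01, -3.89394879e+01, -1.80771997e-05,
        1.11382143e-02, -7.13055854e-06]), 'tcp_pos': array([ 0.16950611, -0.60096706,  0.25212814]), 'ee_rot': array([ 7.97290939e-01, -6.03594323e-01, -7.20523139e-04, -7.29979723e-04]), 'ft_force': array([-0.31054289,  0.02146676, -0.21125146]), 'ft_torque': array([-0.02150608, -0.00768199, -0.01907594]), 'width': 1.0009260680671697} 0.022
top 55.79469679363022 [[ 0.02091435 -0.99245796  0.12078818  0.37608849]
 [-0.99962655 -0.01863254  0.01998979 -0.02409823]
 [-0.01758843 -0.12116114 -0.99247701  1.12260418]
 [ 0.          0.          0.          1.        ]]
handle_a [(array([324., 289., 347., 332.]), 0.98), (array([362., 245., 402., 271.]), 0.95), (array([276., 242., 311., 273.]), 0.85), (array([176., 298., 217., 322.]), 0.78), (array([238., 291., 278., 32
[... 293 characters left out ...]
61409 -0.27432981  0.47940662 -0.01532741]
 [-0.55233484  0.40818284 -0.72685143  0.73488833]
 [ 0.00371146 -0.87070657 -0.49178887  0.5966951 ]
 [ 0.          0.          0.          1.        ]]
handle_a [(array([383., 240., 421., 288.]), 0.97), (array([293., 332., 336., 402.]), 0.96), (array([358., 203., 390., 250.]), 0.88), (array([242., 284., 280., 346.]), 0.71), (array([336., 283., 372., 344.]), 0.61), (array([294., 249., 342., 295.]), 0.58)]
switch_box [(array([162., 208., 294., 305.]), 0.8)]
parts_carton [(array([ 66., 284., 174., 394.]), 0.74), (array([295., 249., 344., 296.]), 0.74)]
jar [(array([381., 156., 407., 198.]), 0.57)]
screwdriver [(array([294., 180., 360., 195.]), 0.93)]
```

View pics/top0.png

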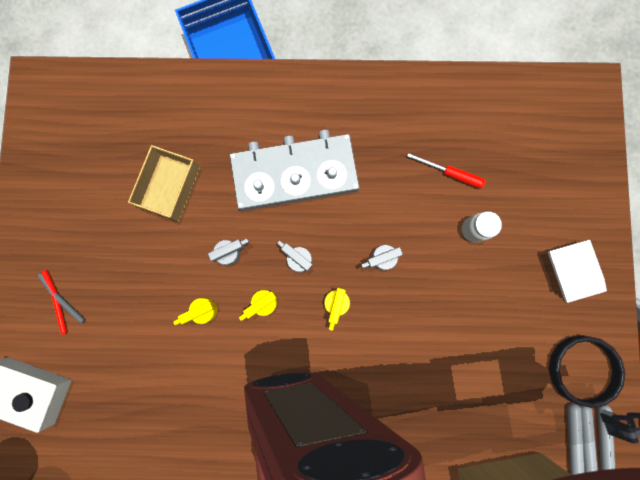

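View pics/side0.png

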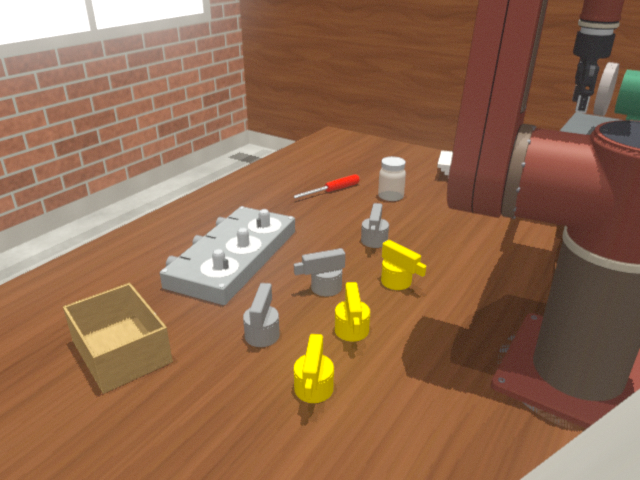

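```bash
python3 - <<'E'
import cv2
t=cv2.imread('pics/top0.png');s=cv2.imread('pics/side0.png')
cv2.imwrite('pics/topc.png',cv2.resize(t[120:340,160:420],None,fx=3,fy=3,interpolation=cv2.INTER_CUBIC)[:600,:800])
cv2.imwrite('pics/topc.png',cv2.resize(t[125:335,165:425],None,fx=2.85,fy=2.85,interpolation=cv2.INTER_CUBIC))
cv2.imwrite('pics/sidec.png',cv2.resize(s[195:410,155:430],None,fx=2.75,fy=2.75,interpolation=cv2.INTER_CUBIC))
E
```

```text
(no output)
```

View pics/topc.png

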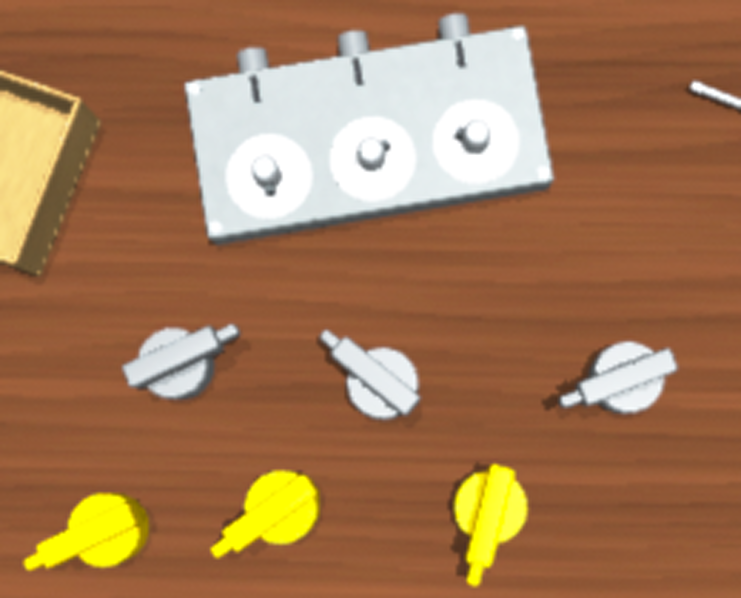

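View pics/sidec.png

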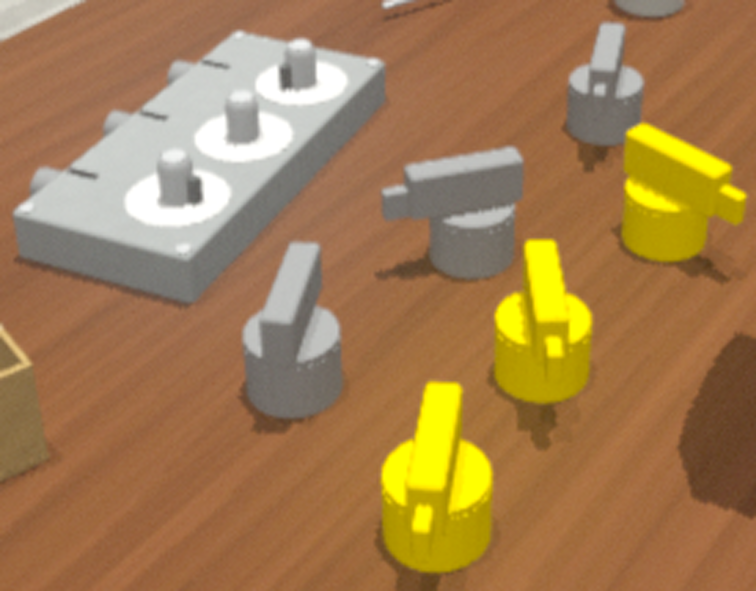

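Three grey handles in the top view sit at px (228,251), (297,257) and (383,258). They fit the description. The three yellow ones at (195,312), (259,305) and (338,308) are look-alikes and I'll leave them alone. The switch box is at (295,170), with its marks toward the top of the image. Next I'll fit poses from the silhouettes.

```bash
cat > fit.py <<'E'
from h import *
from scipy.optimize import minimize
def prism(poly,z0,z1): return np.array([[x,y,z] for z in(z0,z1) for x,y in poly])
def circ(r,n=40): a=np.linspace(0,2*np.pi,n,endpoint=False);return np.c_[r*np.cos(a),r*np.sin(a)]
rect=lambda a,b,w:[(a,-w),(b,-w),(b,w),(a,w)]
HANDLE=[prism(circ(.029),0,.042),prism(rect(-.034,.046,.010),.042,.076),prism(rect(.046,.063,.0045),.046,.060)]
S=4
def render(p,parts,x,y,th,z0,roi):
    l,t,r,b=roi; m=np.zeros(((b-t)*S,(r-l)*S),np.uint8)
    c,s=np.cos(th),np.sin(th); R=np.array([[c,-s,0],[s,c,0],[0,0,1]])
    for P in parts:
        Q=P@R.T+[x,y,z0]
        uv=np.array([proj(p,q) for q in Q])
        uv=(uv+.5-[l,t])*S
        cv2.fillConvexPoly(m,cv2.convexHull(uv.astype(np.float32)).astype(np.int32),1)
    return cv2.resize(m.astype(np.float32),(r-l,b-t),interpolation=cv2.INTER_AREA)
def fit(views,parts,x0,z0=0.):
    def cost(v):
        e=0
        for p,M,roi in views:
            l,t,r,b=roi
            m=render(p,parts,v[0]/100,v[1]/100,v[2],z0,roi)
            g=M[t:b,l:r].astype(np.float32)
            e+=np.abs(m-g).sum()/g.sum()
        return e
    best=None
    v0=np.array([x0[0]*100,x0[1]*100,x0[2]])
    sim=np.vstack([v0,v0+[.8,0,0],v0+[0,.8,0],v0+[0,0,.25]])
    r=minimize(cost,v0,method='Nelder-Mead',options=dict(initial_simplex=sim,xatol=.003,fatol=1e-4,maxiter=200))
    return np.array([r.x[0]/100,r.x[1]/100,r.x[2]]),r.fun
E
python3 - <<'E'
from fit import *
pt=vision.capture('top');ps=vision.capture('side')
mt=vision.cut_out(pt,'handle_a');ms=vision.cut_out(ps,'handle_a')
def grey(p,d):
    c=p['color'][d['pixels']].astype(float).mean(0); return c[2]>0.7*c[0]
mt=[d for d in mt if grey(pt,d)];ms=[d for d in ms if grey(ps,d)]
print(len(mt),len(ms))
def roi(b): return [int(b[0])-12,int(b[1])-12,int(b[2])+12,int(b[3])+12]
def near(p,ds,X):
    uv=proj(p,X);
    d=min(ds,key=lambda d:np.hypot((d['bbox'][0]+d['bbox'][2])/2-uv[0],(d['bbox'][1]+d['bbox'][3])/2-uv[1]));return d
# centre px, nose px guess
for nm,c,n in(('L',(226,251),(247,241)),('M',(299,259),(279,242)),('R',(385,257),(363,265))):
    C=onz(pt,*c,.04);N=onz(pt,*n,.053);th=np.arctan2(*(N-C)[[1,0]])
    a=near(pt,mt,C);b=near(ps,ms,C)
    print(nm,C.round(3),th.round(2),a['bbox'],b['bbox'])
    vt=(pt,a['pixels'],roi(a['bbox']));vs=(ps,b['pixels'],roi(b['bbox']))
    for vv in([vt],[vs],[vt,vs]):
        v,f=fit(vv,HANDLE,(C[0],C[1],th));print('  ',v.round(4),np.degrees(v[2]).round(1),round(f,3))
# box: white discs top
for p,n in((pt,'top'),(ps,'side')):
    g=p['color'].min(2); 
    ds=vision.find_in(p,'switch_box'); b=[int(x) for x in ds[0]['bbox']]
    w=(g>225).astype(np.uint8); w[:, :b[0]]=0;w[:,b[2]:]=0;w[:b[1]]=0;w[b[3]:]=0
    cs,_=cv2.findContours(w,cv2.RETR_EXTERNAL,cv2.CHAIN_APPROX_NONE)
    for k in cs:
        if cv2.contourArea(k)>150:
            h=cv2.convexHull(k);e=cv2.fitEllipse(h) 
            print(n,np.round(e[0],1),np.round(e[1],1),onz(p,*e[0],.038).round(4))
E
```

```text
3 3
L [0.462 0.195 0.04 ] -1.14 [208.1, 239.6, 247.3, 265.5] [245.8, 283.1, 278.2, 345.3]
   [ 0.4608  0.1976 -1.1246] -64.4 0.085
   [ 0.4588  0.1971 -1.0867] -62.3 0.052
   [ 0.46    0.1969 -1.0949] -62.7 0.156
M [0.446 0.019 0.04 ] 0.89 [276.8, 244.0, 309.4, 273.4] [296.1, 248.0, 343.4, 295.6]
   [0.4467 0.0206 0.9084] 52.0 0.082
   [0.4455 0.0206 0.9506] 54.5 0.054
   [0.4463 0.0205 0.9016] 51.7 0.151
R [ 0.455 -0.186  0.04 ] 1.94 [363.1, 245.5, 401.1, 269.1] [362.9, 201.5, 389.4, 250.6]
   [ 0.4571 -0.1861  1.9739] 113.1 0.111
   [ 0.4551 -0.1876  1.9839] 113.7 0.111
   [ 0.4561 -0.1868  1.9566] 112.1 0.251
top [259.1 186.5] [30.9 31.3] [0.622  0.1215 0.038 ]
top [340.2 164. ] [ 51.3 131. ] [ 0.6817 -0.0762  0.038 ]
side [219.1 266.5] [20.1 38.4] [0.6218 0.1209 0.038 ]
side [243.1 244.3] [17.9 35.8] [0.6384 0.0323 0.038 ]
side [264.2 224.6] [16.1 33.5] [ 0.6556 -0.0568  0.038 ]
```

```bash
cat > go.py <<'E'
from h import *
from scipy.spatial.transform import Rotation as Ro
def delta(x,y,z,yaw):
    s=read_state();R=Ro.from_quat(s['ee_rot']).as_matrix()
    d=R.T@(np.array([x,y,z])-s['tcp_pos']);cy=np.degrees(np.arctan2(R[1,0],R[0,0]))
    roll=-((yaw-cy+180)%360-180)
    print('t',round(s['time_s'],2),'tcp',s['tcp_pos'].round(4),'yaw',cy.round(1),'tilt',np.round(R[:2,2],4),'F',s['ft_force'].round(1),'w',round(s['width'],3),'q6',s['q'][5].round(2))
    print('delta',d.round(4),'roll',round(roll,1))
E
python3 -c "
from go import *
delta(.456,-.187,.18,22.5)"
```

```text
t 0.9 tcp [ 0.1696 -0.6015  0.2533] yaw -74.3 tilt [-0. -0.] F [-0.2 -0.1  0.7] w 1.002 q6 -0.13
delta [-0.3213 -0.3882  0.0733] roll -96.8
```

{"api": "arm_command", "payload": {"deltas": [[-0.321,-0.388,0.073,-97],[-0.321,-0.388,0.073,-97],[-0.321,-0.388,0.073,-97],[-0.321,-0.388,0.073,-97],[-0.321,-0.388,0.073,-97],[-0.321,-0.388,0.073,-97],[-0.321,-0.388,0.073,-97],[-0.321,-0.388,0.073,-97]], "grip": 110, "newtons": 60}}

```text
time_s: 1.9
tcp_pos: [0.452, -0.1928, 0.1818]
ee_rot: [0.994, 0.105, 0.001, 0.0]
ft_force: [0.7, -1.0, 0.8]
width: 0.571
```

```bash
python3 -c "
from go import *
delta(.456,-.187,.15,22.5)"
```

```text
t 1.9 tcp [ 0.452  -0.1928  0.1818] yaw 12.0 tilt [ 0.0012 -0.0008] F [ 0.7 -1.   0.8] w 0.571 q6 -0.77
delta [ 0.0051 -0.0049  0.0318] roll -10.5
```

{"api": "arm_command", "payload": {"deltas": [[0,0,0,-10.7],[0,0,0,-11]]}}

```text
time_s: 2.15
tcp_pos: [0.4513, -0.1937, 0.1816]
ee_rot: [0.98, 0.197, -0.0, 0.0]
ft_force: [-0.1, -0.7, 0.2]
width: 0.57
```

```bash
python3 - <<'E'
from fit import *
from go import delta
p=vision.capture('wrist');save(p,'w1');print(p['vfov'],p['cam_to_world'])
for d in vision.cut_out(p,'handle_a'):
    b=d['bbox'];print(np.round(b),d['conf'])
    roi=[max(0,int(b[0])-20),max(0,int(b[1])-20),min(640,int(b[2])+20),min(480,int(b[3])+20)]
    c=p['color'][d['pixels']].mean(0)
    if c[2]>.7*c[0]: print(fit([(p,d['pixels'],roi)],HANDLE,(.456,-.187,1.96)))
delta(.456,-.187,.067,22.5)
E
```

```text
71.32259704542295 [[ 9.22458381e-01  3.64824598e-01  1.26386500e-01  4.19331153e-01]
 [ 3.86096534e-01 -8.71668221e-01 -3.01867486e-01 -1.14487279e-01]
 [ 3.84115564e-05  3.27257583e-01 -9.44935169e-01  3.01534759e-01]
 [ 0.00000000e+00  0.00000000e+00  0.00000000e+00  1.00000000e+00]]
[294. 147. 365. 284.] 0.89
(array([ 0.45591181, -0.18543891,  1.96331656]), np.float64(0.030646590515971184))
[204.   0. 297.  73.] 0.69
[407.   2. 442.   8.] 0.53
(array([ 0.456, -0.187,  1.96 ]), np.float64(1.0))
t 2.25 tcp [ 0.4509 -0.1949  0.1818] yaw 22.4 tilt [ 0.0003 -0.0004] F [-0.8 -1.3 -0.5] w 0.571 q6 -0.96
delta [ 0.0077 -0.0054  0.1148] roll -0.1
```

View pics/w1.png

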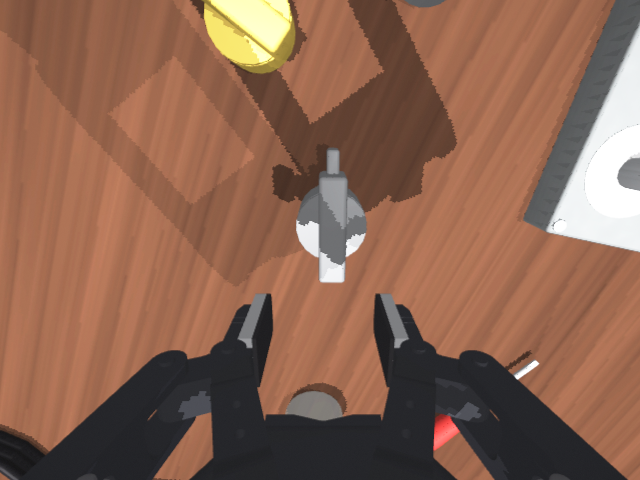

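The wrist view shows the right grey handle at (331,215), nose up. Its fit is (0.456, -0.1855, 112.5°), which agrees with the top and side fits. Moving down to grasp it.

{"api": "arm_command", "payload": {"deltas": [[0.008,-0.0065,0.04,0],[0.008,-0.0065,0.09,0],[0.008,-0.0065,0.114,0],[0.008,-0.0065,0.114,0]]}}

```text
time_s: 2.75
tcp_pos: [0.4538, -0.1854, 0.0657]
ee_rot: [0.981, 0.195, -0.002, -0.002]
ft_force: [0.6, 0.8, 1.1]
width: 0.568
```

```bash
python3 -c "
from go import *
delta(.456,-.1855,.067,22.5)"
```

```text
t 2.75 tcp [ 0.4538 -0.1854  0.0657] yaw 22.4 tilt [-0.0039  0.0024] F [0.6 0.8 1.1] w 0.568 q6 -0.94
delta [ 0.002   0.0009 -0.0013] roll -0.1
```

{"api": "arm_command", "payload": {"deltas": [[0,0,-0.001,0],[0,0,-0.001,0],[0,0,-0.001,0],[0,0,-0.001,0]], "grip": 255}}

```text
time_s: 3.25
tcp_pos: [0.457, -0.1866, 0.0705]
ee_rot: [0.98, 0.197, 0.001, 0.002]
ft_force: [-1.6, -2.2, 6.8]
width: 0.223
```

```bash
python3 -c "
from go import *
delta(.54,-.075,.18,-79.3)"
```

```text
t 3.25 tcp [ 0.457  -0.1866  0.0705] yaw 22.7 tilt [ 0.0028 -0.0025] F [-1.6 -2.2  6.8] w 0.223 q6 -0.94
delta [ 0.1197 -0.0706 -0.1095] roll 102.0
```

{"api": "arm_command", "payload": {"deltas": [[0,0,-0.03,0],[0,0,-0.08,10],[0.03,-0.02,-0.112,21],[0.07,-0.04,-0.112,32],[0.125,-0.066,-0.112,43],[0.125,-0.066,-0.112,53],[0.125,-0.066,-0.112,64],[0.125,-0.066,-0.112,74]]}}

```text
time_s: 4.25
tcp_pos: [0.5454, -0.0756, 0.1803]
ee_rot: [0.901, -0.434, -0.0, -0.0]
ft_force: [0.3, -0.0, -2.3]
width: 0.223
```

{"api": "arm_command", "payload": {"deltas": [[0,0,0,10],[0,0,0,20],[0,0,0,28],[0,0,0,28]]}}

```text
time_s: 4.75
tcp_pos: [0.5454, -0.0761, 0.1804]
ee_rot: [0.772, -0.636, -0.0, -0.0]
ft_force: [-0.4, 0.2, -2.5]
width: 0.221
```

```bash
python3 - <<'E'
from fit import *
from go import delta
delta(.655,-.057,.18,-79.3)
p=vision.capture('wrist');save(p,'w2');np.save('w2.npy',p,allow_pickle=True)
for d in vision.cut_out(p,'handle_a'):
    b=d['bbox'];print(np.round(b),d['conf'])
    roi=[max(0,int(b[0])-20),max(0,int(b[1])-20),min(640,int(b[2])+20),min(480,int(b[3])+20)]
    c=p['color'][d['pixels']].mean(0)
    if b[3]>300 or 1:
        s=read_state()
        for z in(.1,.11,.12): print(z,fit([(p,d['pixels'],roi)],HANDLE,(s['tcp_pos'][0],s['tcp_pos'][1],.187),z))
    break
E
```

```text
t 4.75 tcp [ 0.5454 -0.0761  0.1804] yaw -79.0 tilt [-0.0004  0.0003] F [-0.4  0.2 -2.5] w 0.221 q6 1.1
delta [ 0.0022 -0.1112  0.0004] roll 0.3
[293. 382. 312. 416.] 0.85
0.1 (array([ 0.55350185, -0.0921361 ,  0.437     ]), np.float64(1.0))
0.11 (array([ 0.55350185, -0.0921361 ,  0.437     ]), np.float64(1.0))
0.12 (array([ 0.55350185, -0.0921361 ,  0.437     ]), np.float64(1.0))
```

View pics/w2.png

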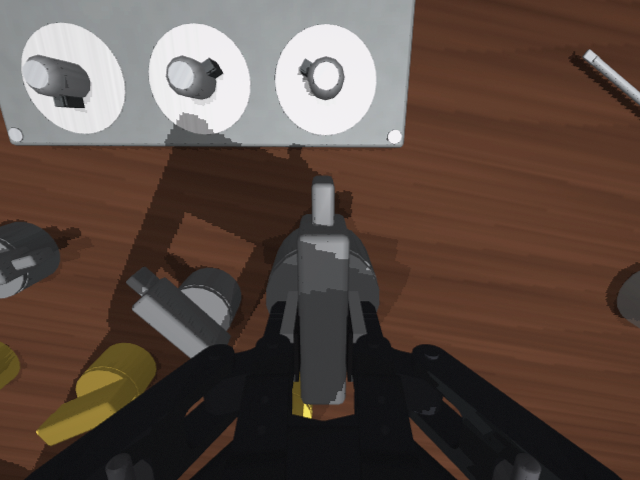

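```bash
python3 - <<'E'
from fit import *
p=np.load('w2.npy',allow_pickle=True).item()
g=p['color'].min(2)[:150,:420]
w=cv2.morphologyEx((g>215).astype(np.uint8),cv2.MORPH_OPEN,np.ones((3,3)))
cs,_=cv2.findContours(w,cv2.RETR_EXTERNAL,cv2.CHAIN_APPROX_NONE)
for k in cs:
    if cv2.contourArea(k)>500:
        e=cv2.fitEllipse(cv2.convexHull(k));print(np.round(e[0],1),np.round(e[1],1),onz(p,*e[0],.038).round(4))
for t in((326,77),(185,74),(37,75)): print('top',onz(p,*t,.072).round(4))
T=np.array([.5454,-.0761]);c,s=np.cos(np.radians(11)),np.sin(np.radians(11))
for z in (.107,.110,.113):
    for nm,u,h in(('nosetip',(323,178),.060),('barfront l',(301,236),.076),('barfront r',(347,236),.076)):
        P=onz(p,*u,z+h);d=P[:2]-T;print(z,nm,P.round(4),'fwd',round(d@[c,s],4),'left',round(d@[-s,c],4))
E
```

```text
[325.4  79.2] [100.3 110.3] [ 0.6581 -0.0548  0.038 ]
[199.   78.4] [ 97.2 113.3] [0.6415 0.0337 0.038 ]
[72.7 77.8] [ 91.9 118.7] [0.6248 0.122  0.038 ]
top [ 0.6556 -0.0554  0.072 ]
top [0.6407 0.0304 0.072 ]
top [0.6228 0.1202 0.072 ]
0.107 nosetip [ 0.6087 -0.0626  0.167 ] fwd 0.0647 left 0.0012
0.107 barfront l [ 0.5886 -0.0582  0.183 ] fwd 0.0458 left 0.0093
0.107 barfront r [ 0.5918 -0.0749  0.183 ] fwd 0.0458 left -0.0077
0.11 nosetip [ 0.6091 -0.0625  0.17  ] fwd 0.0651 left 0.0012
0.11 barfront l [ 0.5896 -0.0582  0.186 ] fwd 0.0468 left 0.0091
0.11 barfront r [ 0.5928 -0.0745  0.186 ] fwd 0.0468 left -0.0075
0.113 nosetip [ 0.6096 -0.0624  0.173 ] fwd 0.0656 left 0.0012
0.113 barfront l [ 0.5906 -0.0582  0.189 ] fwd 0.0478 left 0.0089
0.113 barfront r [ 0.5937 -0.0741  0.189 ] fwd 0.0478 left -0.0073
```

{"api": "arm_command", "payload": {"deltas": [[0.001,-0.06,0,0.3],[0.001,-0.112,0,0.3],[0.001,-0.112,0,0.3],[0.001,-0.112,0.03,0.3],[0.001,-0.112,0.048,0.3],[0.001,-0.112,0.048,0.3]]}}

```text
time_s: 5.6
tcp_pos: [0.6546, -0.0559, 0.1308]
ee_rot: [0.77, -0.639, -0.001, 0.001]
ft_force: [-1.0, 0.6, -3.1]
width: 0.226
```

```bash
python3 -c "
from go import *
delta(.6554,-.0561,.109,-79.3)"
```

```text
t 5.6 tcp [ 0.6546 -0.0559  0.1308] yaw -79.4 tilt [-0.0026  0.0008] F [-1.   0.6 -3.1] w 0.226 q6 1.18
delta [ 0.0003 -0.0008  0.0218] roll -0.1
```

{"api": "arm_command", "payload": {"deltas": [[0,-0.001,0.006,0],[0,-0.001,0.012,0],[0,-0.001,0.012,0]]}}

```text
time_s: 5.98
tcp_pos: [0.6587, -0.0564, 0.1274]
ee_rot: [0.77, -0.639, 0.002, -0.001]
ft_force: [-9.5, 1.4, 22.5]
width: 0.224
```

Handle R stopped 20 mm high with 22 N, so it's resting on the key and doesn't belong on the right spindle. Trying the middle one.

{"api": "arm_command", "payload": {"deltas": [[0,0,-0.042,0],[-0.01,0,-0.042,0],[-0.06,0,-0.042,0],[-0.09,0,-0.042,0],[-0.09,0,-0.042,0],[-0.09,0,-0.02,0],[-0.09,0,-0.012,0],[-0.09,0,-0.012,0]]}}

```text
time_s: 6.98
tcp_pos: [0.6396, 0.032, 0.1314]
ee_rot: [0.769, -0.639, -0.001, 0.001]
ft_force: [-0.3, 0.4, -2.6]
width: 0.222
```

```bash
python3 -c "
from go import *
delta(.6387,.0324,.109,-79.3)"
```

```text
t 6.97 tcp [0.6396 0.032  0.1314] yaw -79.4 tilt [-0.0022  0.    ] F [-0.3  0.4 -2.6] w 0.222 q6 1.31
delta [-0.0005  0.0008  0.0224] roll -0.1
```

{"api": "arm_command", "payload": {"deltas": [[0,0,0.006,0],[0,0,0.012,0],[0,0,0.012,0]]}}

```text
time_s: 7.35
tcp_pos: [0.6398, 0.0325, 0.1199]
ee_rot: [0.769, -0.639, -0.0, 0.0]
ft_force: [0.2, 0.1, -2.2]
width: 0.227
```

It passed the key height with no force, so handle R belongs on the middle spindle. Pushing it home.

{"api": "arm_command", "payload": {"deltas": [[0,0,0.009,0],[0,0,0.018,0],[0,0,0.018,0],[0,0,0.018,0]]}}

```text
time_s: 7.85
tcp_pos: [0.6411, 0.033, 0.1083]
ee_rot: [0.77, -0.638, 0.001, -0.001]
ft_force: [-15.2, 2.2, 30.4]
width: 0.223
```

Home: z 0.1083, which is the lid height plus the grasp offset. Releasing.

{"api": "arm_command", "payload": {"deltas": [[0,0,-0.006,0],[0,0,-0.006,0],[0,0,-0.006,0],[0,0,-0.05,0],[0,0,-0.1,0]], "grip": 110}}

```text
time_s: 8.48
tcp_pos: [0.6391, 0.0325, 0.2012]
ee_rot: [0.769, -0.639, -0.002, 0.001]
ft_force: [0.4, -0.4, -0.2]
width: 0.57
```

```bash
python3 -c "
from go import *
delta(.4463,.0205,.17,-38)"
```

```text
t 8.47 tcp [0.6391 0.0325 0.2012] yaw -79.4 tilt [-0.0044  0.0003] F [ 0.4 -0.4 -0.2] w 0.57 q6 1.31
delta [-0.0236  0.1916  0.032 ] roll -41.4
```

{"api": "arm_command", "payload": {"deltas": [[-0.024,0.192,0.03,-41.4],[-0.024,0.192,0.03,-41.4],[-0.024,0.192,0.03,-41.4],[-0.024,0.192,0.03,-41.4],[-0.024,0.192,0.03,-41.4]]}}

```text
time_s: 9.1
tcp_pos: [0.4465, 0.0208, 0.1722]
ee_rot: [0.945, -0.326, -0.0, -0.0]
ft_force: [0.6, 0.4, 0.4]
width: 0.565
```

```bash
cat > wf.py <<'E'
import sys
from fit import *
from go import delta
n,x,y,th=sys.argv[1],*map(float,sys.argv[2:5]); off=float(sys.argv[5])
p=vision.capture('wrist');save(p,n)
uv=proj(p,(x,y,.04));ds=vision.cut_out(p,'handle_a')
d=min(ds,key=lambda d:np.hypot((d['bbox'][0]+d['bbox'][2])/2-uv[0],(d['bbox'][1]+d['bbox'][3])/2-uv[1]))
b=d['bbox'];print(np.round(b),d['conf'])
roi=[max(0,int(b[0])-20),max(0,int(b[1])-20),min(640,int(b[2])+20),min(480,int(b[3])+20)]
v,f=fit([(p,d['pixels'],roi)],HANDLE,(x,y,np.radians(th)));print(v[:2].round(4),np.degrees(v[2]).round(1),round(f,3))
delta(v[0],v[1],.067,np.degrees(v[2])+off)
E
python3 wf.py w3 .4463 .0205 52 -90
```

```text
[288. 158. 360. 295.] 0.72
[0.4478 0.0211] 52.1 0.037
t 9.2 tcp [0.4482 0.0206 0.1731] yaw -38.2 tilt [ 0.0014 -0.0001] F [ 0.3 -0.1  0.3] w 0.567 q6 0.54
delta [-0.0007  0.      0.1061] roll -0.2
```

View pics/w3.png

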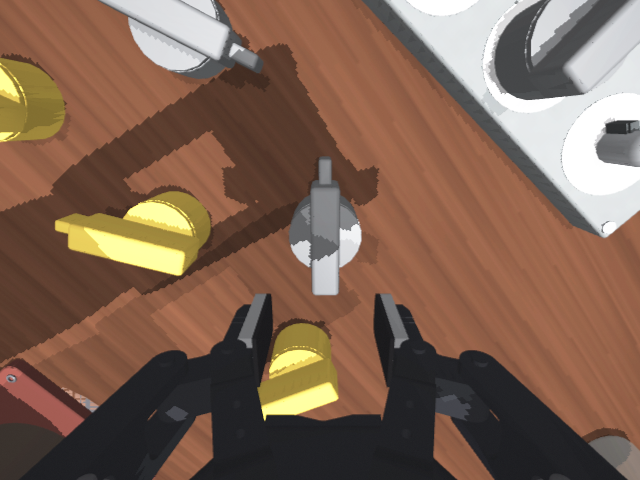

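The middle grey handle is at (325,225), nose up. The fit gives (0.4478, 0.0211), 52°. Grasping it.

{"api": "arm_command", "payload": {"deltas": [[0,0,0.05,-0.2],[0,0,0.095,-0.2],[0,0,0.104,-0.2],[0,0,0.104,-0.2]]}}

```text
time_s: 9.7
tcp_pos: [0.4479, 0.0208, 0.0689]
ee_rot: [0.946, -0.324, -0.0, 0.0]
ft_force: [0.5, 0.2, 0.1]
width: 0.567
```

{"api": "arm_command", "payload": {"deltas": [[0,0,-0.001,0],[0,0,-0.001,0],[0,0,-0.001,0],[0,0,-0.001,0]], "grip": 255}}

```text
time_s: 10.2
tcp_pos: [0.449, 0.0206, 0.0716]
ee_rot: [0.946, -0.324, 0.002, -0.0]
ft_force: [-1.1, 0.2, 7.1]
width: 0.224
```

```bash
python3 -c "
from go import *
delta(.5475,-.0766,.18,-79.3)"
```

```text
t 10.2 tcp [0.449  0.0206 0.0716] yaw -37.8 tilt [ 0.0042 -0.0005] F [-1.1  0.2  7.1] w 0.224 q6 0.53
delta [ 0.1378  0.0162 -0.1079] roll 41.5
```

{"api": "arm_command", "payload": {"deltas": [[0,0,-0.04,0],[0,0,-0.09,5],[0.03,-0.01,-0.111,15],[0.08,-0.026,-0.111,25],[0.13,-0.042,-0.111,35],[0.18,-0.058,-0.111,41.4],[0.211,-0.068,-0.111,41.4],[0.211,-0.068,-0.111,41.4]]}}

```text
time_s: 11.2
tcp_pos: [0.6568, -0.0558, 0.18]
ee_rot: [0.77, -0.638, 0.0, 0.0]
ft_force: [-1.3, 0.0, -3.2]
width: 0.219
```

```bash
python3 -c "
from go import *
delta(.6565,-.056,.133,-79.3)"
```

```text
t 11.2 tcp [ 0.6568 -0.0558  0.18  ] yaw -79.3 tilt [-0.0001 -0.0002] F [-1.3  0.  -3.2] w 0.219 q6 1.18
delta [0.0002 0.0003 0.047 ] roll 0.0
```

{"api": "arm_command", "payload": {"deltas": [[0,0,0.03,0],[0,0,0.046,0],[0,0,0.046,0],[0,0,0.053,0],[0,0,0.06,0],[0,0,0.06,0]]}}

```text
time_s: 11.95
tcp_pos: [0.656, -0.0551, 0.1202]
ee_rot: [0.771, -0.637, 0.001, -0.0]
ft_force: [5.1, -2.1, -4.7]
width: 0.223
```

It fits the right spindle (z 0.1202, below the 0.129 key stop). Pushing it home and releasing.

{"api": "arm_command", "payload": {"deltas": [[0,0,0.009,0],[0,0,0.017,0],[0,0,0.017,0],[0,0,0.017,0]]}}

```text
time_s: 12.45
tcp_pos: [0.6573, -0.055, 0.1095]
ee_rot: [0.771, -0.637, 0.002, -0.001]
ft_force: [-7.7, -1.4, 29.0]
width: 0.221
```

{"api": "arm_command", "payload": {"deltas": [[0,0,-0.006,0],[0,0,-0.006,0],[0,0,-0.006,0],[0,0,-0.05,0],[0,0,-0.1,0]], "grip": 110}}

```text
time_s: 13.08
tcp_pos: [0.654, -0.0544, 0.2018]
ee_rot: [0.771, -0.637, -0.002, 0.001]
ft_force: [0.8, -0.4, 0.3]
width: 0.568
```

```bash
python3 -c "
from go import *
delta(.46,.197,.172,27.2)"
```

```text
t 13.07 tcp [ 0.654  -0.0544  0.2018] yaw -79.2 tilt [-0.0052  0.0012] F [ 0.8 -0.4  0.3] w 0.568 q6 1.18
delta [-0.2832  0.1433  0.0311] roll -106.4
```

{"api": "arm_command", "payload": {"deltas": [[-0.283,0.143,0.03,-106.4],[-0.283,0.143,0.03,-106.4],[-0.283,0.143,0.03,-106.4],[-0.283,0.143,0.03,-106.4],[-0.283,0.143,0.03,-106.4],[-0.283,0.143,0.03,-106.4],[-0.283,0.143,0.03,-106.4],[-0.283,0.143,0.03,-106.4]]}}

```text
time_s: 14.08
tcp_pos: [0.4611, 0.1967, 0.1727]
ee_rot: [0.998, 0.062, -0.001, 0.0]
ft_force: [-0.0, -0.2, -0.2]
width: 0.571
```

{"api": "arm_command", "payload": {"deltas": [[0,0,0,-10.6],[0,0,0,-20.8],[0,0,0,-20.8],[0,0,0,-20.8]]}}

```text
time_s: 14.58
tcp_pos: [0.4617, 0.1963, 0.1731]
ee_rot: [0.972, 0.236, -0.0, -0.0]
ft_force: [-0.2, -0.5, -0.2]
width: 0.569
```

```bash
python3 wf.py w4 .460 .197 -63 90
```

```text
[285. 190. 356. 318.] 0.6
[0.4603 0.1983] -64.0 0.026
t 14.68 tcp [0.4619 0.1964 0.1733] yaw 27.4 tilt [-0.0005 -0.0001] F [ 0.1  0.5 -0.2] w 0.568 q6 -0.23
delta [-0.0004 -0.0025  0.1063] roll 1.4
```

View pics/w4.png

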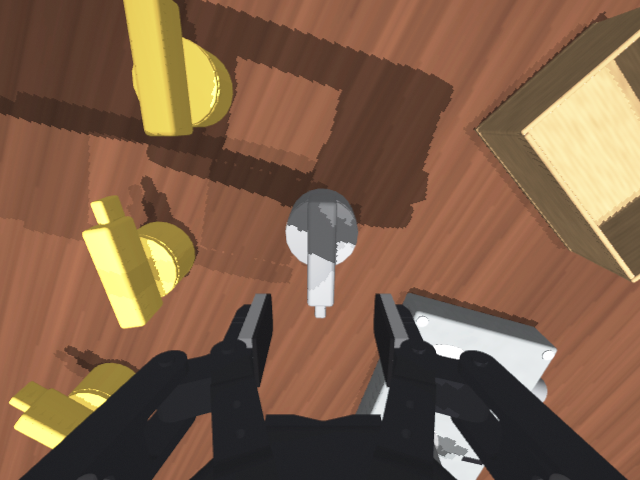

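The left grey handle is at (321,245), nose toward the bottom of the image. The fit gives (0.4603, 0.1983), -64°. The carton is clear.

{"api": "arm_command", "payload": {"deltas": [[0,-0.002,0.05,1.4],[0,-0.002,0.095,1.4],[0,-0.002,0.104,1.4],[0,-0.002,0.104,1.4]]}}

```text
time_s: 15.18
tcp_pos: [0.4612, 0.1982, 0.0699]
ee_rot: [0.974, 0.226, -0.0, -0.0]
ft_force: [0.4, -1.0, 0.0]
width: 0.569
```

{"api": "arm_command", "payload": {"deltas": [[0,0,-0.001,0],[0,0,-0.001,0],[0,0,-0.001,0],[0,0,-0.001,0]], "grip": 255}}

```text
time_s: 15.68
tcp_pos: [0.4624, 0.1986, 0.0725]
ee_rot: [0.974, 0.226, 0.002, -0.0]
ft_force: [-1.1, 0.8, 6.4]
width: 0.218
```

```bash
python3 -c "
from go import *
delta(.623,.121,.18,100.7)"
```

```text
t 15.68 tcp [0.4624 0.1986 0.0725] yaw 26.2 tilt [0.0029 0.0008] F [-1.1  0.8  6.4] w 0.218 q6 -0.21
delta [ 0.1103  0.1405 -0.1071] roll -74.5
```

{"api": "arm_command", "payload": {"deltas": [[0,0,-0.04,0],[0,0,-0.09,-10],[0.02,0.025,-0.109,-20],[0.045,0.056,-0.109,-30],[0.07,0.088,-0.109,-40],[0.09,0.113,-0.109,-50],[0.112,0.14,-0.109,-60],[0.112,0.14,-0.109,-70]]}}

```text
time_s: 16.68
tcp_pos: [0.6251, 0.1203, 0.1794]
ee_rot: [0.667, 0.745, 0.0, 0.0]
ft_force: [-0.7, 0.5, -2.7]
width: 0.222
```

{"api": "arm_command", "payload": {"deltas": [[0,0,0,-4.5],[0,0,0,-4.5],[0,0,0,-4.5]]}}

```text
time_s: 17.05
tcp_pos: [0.6232, 0.1219, 0.1796]
ee_rot: [0.639, 0.769, -0.0, -0.0]
ft_force: [-0.2, -1.1, -2.0]
width: 0.22
```

```bash
python3 -c "
from go import *
delta(.6233,.1219,.133,100.7)"
```

```text
t 17.05 tcp [0.6232 0.1219 0.1796] yaw 100.6 tilt [-0.0001  0.    ] F [-0.2 -1.1 -2. ] w 0.22 q6 -1.69
delta [-0.0001  0.0001  0.0466] roll -0.1
```

{"api": "arm_command", "payload": {"deltas": [[0,0,0.03,0],[0,0,0.046,0],[0,0,0.046,0],[0,0,0.053,0],[0,0,0.06,0],[0,0,0.06,0]]}}

```text
time_s: 17.8
tcp_pos: [0.6231, 0.1219, 0.1191]
ee_rot: [0.638, 0.77, -0.0, -0.0]
ft_force: [-0.3, -1.7, -2.8]
width: 0.221
```

{"api": "arm_command", "payload": {"deltas": [[0,0,0.009,0],[0,0,0.016,0],[0,0,0.016,0],[0,0,0.016,0]]}}

```text
time_s: 18.3
tcp_pos: [0.6244, 0.1212, 0.1104]
ee_rot: [0.638, 0.77, 0.0, 0.001]
ft_force: [-19.3, -6.7, 36.0]
width: 0.219
```

{"api": "arm_command", "payload": {"deltas": [[0,0,-0.006,0],[0,0,-0.006,0],[0,0,-0.006,0],[0,0,-0.05,0],[0,0,-0.1,0],[0,0.05,-0.13,0],[0,0.11,-0.13,0],[0,0.17,-0.13,0]], "grip": 110}}

```text
time_s: 19.3
tcp_pos: [0.7922, 0.1538, 0.2339]
ee_rot: [0.638, 0.77, 0.001, 0.0]
ft_force: [0.9, 0.1, 1.4]
width: 0.566
```

```bash
python3 - <<'E'
from fit import *
P={n:vision.capture(n) for n in('top','side','wrist')}
exp=[('L',.6231,.121),('M',.6398,.0325),('R',.6565,-.056)]
for n,p in P.items():
    save(p,n+'F');ds=vision.cut_out(p,'handle_a')
    for nm,x,y in exp:
        uv=proj(p,(x,y,.08))
        if not ds: continue
        d=min(ds,key=lambda d:np.hypot((d['bbox'][0]+d['bbox'][2])/2-uv[0],(d['bbox'][1]+d['bbox'][3])/2-uv[1]))
        b=d['bbox'];roi=[max(0,int(b[0])-12),max(0,int(b[1])-12),min(640,int(b[2])+12),min(480,int(b[3])+12)]
        for z in(.038,.058):
            v,f=fit([(p,d['pixels'],roi)],HANDLE,(x,y,.187),z);print(n,nm,z,v[:2].round(4),np.degrees(v[2]).round(1),round(f,3))
t=cv2.imread('pics/topF.png');s=cv2.imread('pics/sideF.png')
a=cv2.resize(t[115:335,165:425],(520,440));b=cv2.resize(s[190:350,150:310],(440,440))
cv2.imwrite('pics/F.png',cv2.resize(np.hstack([a,b]),(800,366)))
E
```

```text
top L 0.038 [0.6246 0.1221] 11.5 0.073
top L 0.058 [0.6199 0.1187] 12.5 0.098
top M 0.038 [0.6402 0.0331] 12.4 0.067
top M 0.058 [0.6354 0.032 ] 13.1 0.076
top R 0.038 [ 0.6549 -0.0544] 10.3 0.065
top R 0.058 [ 0.6501 -0.0536] 9.5 0.097
side L 0.038 [0.6233 0.122 ] 7.7 0.066
side L 0.058 [0.5984 0.1468] 4.2 0.136
side M 0.038 [0.6388 0.0338] 9.0 0.101
side M 0.058 [0.6149 0.0605] 4.7 0.145
side R 0.038 [ 0.6544 -0.0549] 8.2 0.206
side R 0.058 [ 0.6273 -0.0213] 1.5 0.281
wrist L 0.038 [0.6252 0.122 ] 10.9 0.028
wrist L 0.058 [0.6273 0.1225] 10.6 0.057
wrist M 0.038 [0.6403 0.0347] 10.9 0.043
wrist M 0.058 [0.6414 0.0417] 10.7 0.087
wrist R 0.038 [ 0.6552 -0.0537] 12.1 0.051
wrist R 0.058 [ 0.6556 -0.0419] 13.7 0.093
```

View pics/F.png

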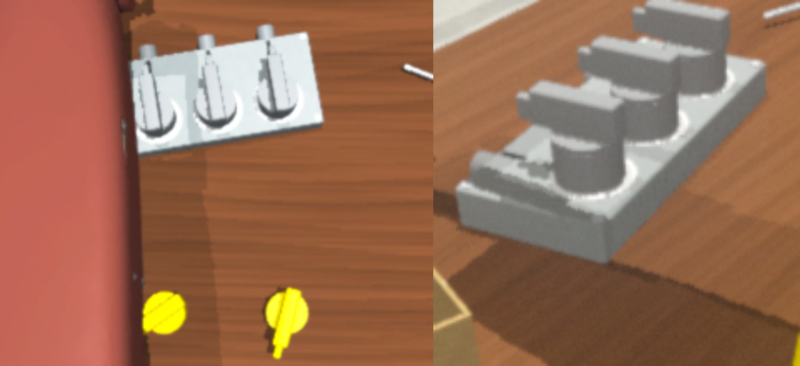

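View pics/wristF.png

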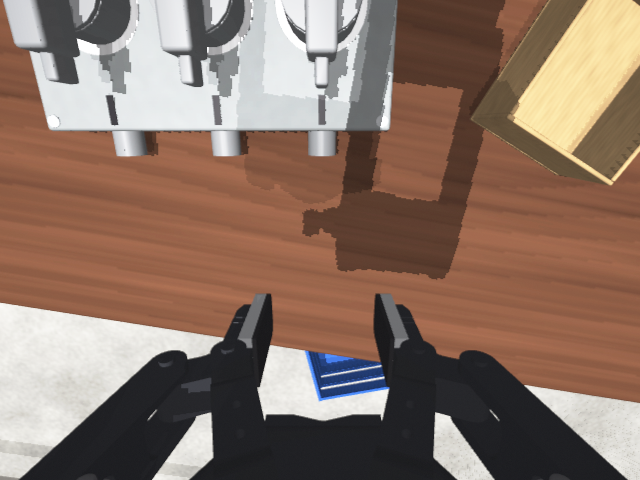

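The views show all three handles down on the lid with their noses toward the marks. Wrist marks are at (111,110), (217,110) and (322,110). In all three views the z = 0.038 fit is clearly better than the 20 mm raised one. The gripper is clear of everything.

```bash
python3 -c "
from h import *
print(read_state()['qd'].round(3)); print(job.job_done())"
```

```text
[ 0.    -0.053  0.01   0.    -0.     0.001]
the job is handed in; nothing more can be done
None
```

All three grey handles are on their matching spindles, pushed down onto the lid and let go. I handed the job in at about 20 s.

| Handle (where it stood on the bench) | Spindle | How it was found |
|---|---|---|
| Right | Middle | Stopped on the right spindle's key (22 N), then went down on the middle one |
| Middle | Right | Went down at the first try |
| Left | Left | Last one left, went straight down |

- **Seating:** each handle stopped at lid height under a 29–36 N push. In the top, side and wrist pictures, the fit at lid height was better than the fit 20 mm higher for every handle.
- **Nose direction:** the box's x axis is at about 10.7°. The wrist view puts the noses at 10.9° (left), 10.9° (middle) and 12.1° (right).
- **Disagreements:** the side view read 8–9° for all three, with a poor fit for the right handle, and the top view read 10–12°. I trusted the wrist view because its fits were the closest.
- **Not checked:** I didn't measure the carton, jar and screwdriver again at the end. The arm kept clear of them and there was no unexpected contact force. I never reached for the yellow look-alikes.

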